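# Lock the star wheel of the cell tester with its split clip

## Task

The cell tester has just had its star wheel changed, and the orange split clip lies ready on the wheel with its mouth at the groove of the spindle. Take the green fork tool from its rest, push the clip with the fork sideways into the groove until it snaps fully home (do not touch the clip with the fingers), then lay the tool back in its rest and let go. Do not knock over the standing cells.

Things in the scene. Friction and masses are not known exactly. Their poses are not given: they have to be found in the camera images.
- tool_mid (a point): centre of the fork tool's handle, half-way up: a green plastic bar with flat sides, 110 mm long (tool x), 20 wide (y), 24 high (z); 130 g in all. From its +x end a steel blade, 5 mm thick, at mid-height of the handle, runs forward to a fork. The tool starts level in its rest, z up, handle centre 54 mm above the bench
- fork_tip (a point): mid-point between the two prong tips of the fork tool, 125 mm ahead (+x) of the handle centre, at the same height; same axes as tool_mid. The fork is 38 mm wide over both prongs; each prong is 8 mm wide, 14 mm long, 5 mm thick; the gap between them is 22 mm wide. Blade behind it: 20 mm wide
- rest_mid (a point): where tool_mid lies when the tool is in its rest, 54 mm above the bench; x along the tool, fork at +x, z up. Two black posts, 8 mm thick and about 53 wide, 42 mm before and behind this point; the 76 mm of handle between them are free. Their notches: floor 12 mm below this point, about 25 mm wide there, flaring to 36 mm at the top, 7 mm above it
- kit: blue board under the tool rest, 250 x 190 x 12 mm; origin on the bench right below rest_mid, same axes. It reaches x -105 to 145 and y -60 to 130 mm. A pot of spare clips (20 mm high) and a cell stand on it beyond y = 70 mm
- clip_bore (a point): centre of the orange split clip's bore, half-way up its 6 mm; z up, +x out through the mouth to the spindle. C-shaped plastic, 32 mm wide, two springy jaws. Two flat shoulders face -x, 18.5 mm behind this point, from y 8 to 17 mm on either side; between them a tab, 16 mm wide, sticks back to 25.5 mm: the prongs straddle it and press on the shoulders
- groove (a point): where clip_bore lies when the clip is fully home: on the spindle axis, 113 mm above the bench, z up; x, y turn with the wheel. At the start clip_bore is 14 to 18 mm short of it, mouth facing it within 0.1 rad; the jaws meet the groove at 12.8 mm, spring open (about 4 to 8 N) and snap home. Upright steel spindle: groove 20 mm across, head above it 26 across, top 126 mm above the bench
- tester: cell tester with the slate-blue star wheel; origin on the bench below the spindle; z up, +x the way the clip is pushed. Wheel: flat top 110 mm above the bench, 136 mm across, stiff to turn; the clip lies flat on it. Deck 60 mm high, x -112 to 152, y -142 to 142; test head, 190 mm high, at x 30 to 105, y -140 to -50; cells, 125 mm high, at x 55 to 80, y 55 to 140
- cell_a_mid (a point): middle of a pink cell, 18 mm across, 65 mm high, standing loose on the tester's deck (its top 125 mm above the bench)
- cell_b_mid (a point): middle of a pink cell, 18 mm across, 65 mm high, standing loose on the blue board (its top 77 mm above the bench)
- cell_c_mid (a point): middle of a pink cell, 18 mm across, 65 mm high, standing loose on the bench at the left
There are look-alikes about, which are no part of the job. What is shaped like the part that bears tool_mid but pink or purple is not meant.

How it is judged:
By the outcome, as a careful person would: the job done as asked, in the order asked, and still so for the second after the job is handed in, with the robot touching nothing.
It also fails if it takes over 56 s, if anything falls off the work surface, if the arm or the gripper's body presses on something with over 40 N, if the wrist force passes 120 N, or if a joint passes its speed limit or range.

## Robot

A 6-joint arm with a two-finger parallel gripper is mounted at the origin on the work surface. World frame = base frame: x ahead of the robot, y to its left, z up, the work surface at z = 0. Lengths are in m, angles in rad, forces in N, time in s.
With the tool pointing down it reaches from about 0.15 to 0.775 m from the base axis. Payload 6.1 kg.
Tool frame: the origin (TCP) lies at the very end of the fingers, on their centre line; the grasp point (between the pads) lies 19 mm behind it; z points along the fingers, y is the direction in which the jaws open and shut (so a half turn about z gives the same grasp; the last joint's range is limited). The gripper opens to 85 mm and grips with 20 to 120 N. Pads are 22 mm wide; open, the fingers measure 114 mm over their backs; the gripper's body (76 mm by 85 mm) begins 54 mm behind the grasp point. The pads swing forward as they close: fully open they stand 13 mm farther back than shut.
Start: joints at [-1.165, 0.126, -0.04, 1.405, 0, 1.571], TCP at [0.207, -0.482, 0.231] pointing down, gripper open.
Joint ranges: [-2.72, 2.72], [-0.95, 1.95], [-1.27, 1.35], [-1.78, 2.02], [-1.46, 1.47], [-3.14, 3.14]. Speed limits (rad/s): [2.39, 2.39, 3.01, 3.14, 3.14, 3.14].

## Interface

Orientations are given as a 3x3 rotation matrix whose columns are the frame's x, y, z axes.
In Python, from cell import robot gives the robot as it stands. The module is installed in compiled form; this text tells all that it offers. Calls block until the motion is done:
- robot.movep(position, orientation): joint-space move of the TCP to a pose.
- robot.move_l(position, velocity=0.15, ori=None, stop_force=None): straight line of the TCP; ori=None keeps the orientation; velocity is the mean speed in m/s. With stop_force (N) it stops when the force on the tool has changed by that much, and returns True; else False.
- robot.move_j(angles): joint-space move.
- robot.grip(opening, grasp_force=None): finger opening in m; grasp_force is the grip in N (None keeps the last); returns when the fingers have stopped.
- robot.pause(seconds).
- robot.ik(position, orientation): joint angles nearest the present ones, or None.
- robot.read_state(): the state.
- robot.capture(name): name is "scene" or "top" or "wrist"; returns a dict with "image" (400x640x3 uint8, red, green, blue), "mtx" (3x3 intrinsics, pixels), "R" (3x3) and "t" (3): a world point X has camera coordinates R X + t. Camera axes: x right, y down, z forward; pixel columns grow to the right and rows downward; lengths in m; the calibration is good to about 2 mm. A picture is of the moment at which its call begins. There is no depth.
A pose or a line that the arm cannot do raises robot.IKError and nothing moves.
- robot.finish_job(): hands the job in, once; it reports no verdict.
Trained networks look in a picture, given as the dict that the camera call returned (one of the last four; its "shot" number tells which), for a name from the list of things; names that differ only in an ending like _2 or _b are one class to them, and where a whole thing is asked for, a point or a joint stands for the part that bears it (a point fixed in the world has none). Each returns a list of dicts, best first, with "confidence" (0 to 1); they miss things now and then, are a little off and sometimes report something else, mostly with a low value. They report only what shows in the picture. A call takes as long as a camera call. They do not tell look-alikes from the thing itself.
- robot.recognise(picture, target): "location" ([row, column] in pixels, amid what is visible of it).
- robot.masks_of(picture, target): "pixels" (400x640 bool, what is visible of it) and "location" ([row, column] in pixels, amid what is visible of it).
The state is a dict: "t": time; "joints": joint angles; "joint_velocities": joint speeds; "joint_torque": joint torques, N m; "tcp_pos": TCP position; "orientation": TCP orientation; "force": force on the tool from outside, world axes, zero at the start; "wrist_torque": the same for the moment, N m; "gripper_width": finger opening in m.
Only numpy, scipy, OpenCV 4.12 (cv2) and the standard library are available. Lean on these libraries where they do the work, as an engineer would, in place of code of your own. Each camera call takes 0.05 s, during which the arm holds its last target. There are 200 camera calls.

## Working session

There is one attempt and no reset: what is moved stays moved. The work goes in short steps, each a Python script; the robot and the scene stay as the last script left them, time stands still between calls to the robot, and variables do not carry over. Pictures are saved under pics/ and viewed, about 8 in all and at most 12, crops included, and the job is handed in when it is done.

```bash
mkdir -p pics
cat > h.py <<'E'
import numpy as np, cv2
from cell import robot
def save(p,name): cv2.imwrite('pics/'+name,cv2.cvtColor(p,cv2.COLOR_RGB2BGR))
def ray(c,px,z):
    """world point on plane z seen at [row,col]"""
    d=c['R'].T@np.linalg.inv(c['mtx'])@np.array([px[1],px[0],1.]); o=-c['R'].T@c['t']
    return o+d*(z-o[2])/d[2]
def proj(c,X):
    u=c['mtx']@(c['R']@np.asarray(X,float)+c['t']); return u[:2]/u[2]  # col,row
E
python3 - <<'E'
from h import *
s=robot.capture('scene');t=robot.capture('top')
save(s['image'],'s0.png');save(t['image'],'t0.png')
Z=dict(tool_mid=.054,fork_tip=.054,clip_bore=.113,groove=.113,cell_a_mid=.0925,tester=.1,kit=.012,rest_mid=.054)
for k,z in Z.items():
    for n,c in(('top',t),('scene',s)):
        for r in robot.recognise(c,k)[:4]: print(k,n,np.round(r['location'],1),round(r['confidence'],2),np.round(ray(c,r['location'],z),4))
for c in(s,t):print(-c['R'].T@c['t'],c['mtx'][0,0])
print(robot.read_state()['orientation'])
E
```

```text
tool_mid top [122.1 422.9] 0.74 [ 0.8241 -0.2158  0.054 ]
tool_mid top [227.2 492.6] 0.7 [ 0.521 -0.418  0.054]
tool_mid top [203.7 424.4] 0.69 [ 0.5851 -0.2219  0.054 ]
tool_mid top [307.5 462.8] 0.62 [ 0.2908 -0.3332  0.054 ]
tool_mid scene [186.4 234.6] 0.93 [ 0.5693 -0.2282  0.054 ]
tool_mid scene [133.4 236.6] 0.74 [ 0.3262 -0.3158  0.054 ]
tool_mid scene [175.8 188.1] 0.71 [ 0.5627 -0.3916  0.054 ]
tool_mid scene [264.8 203.6] 0.61 [ 0.8563 -0.2046  0.054 ]
fork_tip top [305.3 459.6] 0.79 [ 0.2967 -0.3241  0.054 ]
fork_tip top [206.2 421.9] 0.78 [ 0.5777 -0.2148  0.054 ]
fork_tip top [125.7 418.6] 0.73 [ 0.8132 -0.2034  0.054 ]
fork_tip top [226.5 491.6] 0.66 [ 0.523  -0.4152  0.054 ]
fork_tip scene [187.7 238.3] 0.79 [ 0.5717 -0.2148  0.054 ]
fork_tip scene [263.7 206.9] 0.66 [ 0.851  -0.1974  0.054 ]
fork_tip scene [178.6 189. ] 0.53 [ 0.5734 -0.3832  0.054 ]
fork_tip scene [134.5 234.5] 0.53 [ 0.3337 -0.3209  0.054 ]
clip_bore top [204.6 291.4] 0.53 [0.5734 0.1566 0.113 ]
clip_bore scene [196.  355.9] 0.54 [0.5662 0.1558 0.113 ]
groove top [196.4 296.3] 0.65 [0.5963 0.1436 0.113 ]
groove scene [208.8 347.7] 0.67 [0.619  0.1414 0.113 ]
cell_a_mid top [205.  252.1] 0.6 [0.5708 0.2698 0.0925]
tester top [178.1 309.4] 0.67 [0.6488 0.1097 0.1   ]
tester scene [233.7 329.9] 0.93 [0.7059 0.1092 0.1   ]
kit top [216.8 404.6] 0.85 [ 0.5461 -0.173   0.012 ]
kit scene [201.5 252.8] 0.58 [ 0.5824 -0.1676  0.012 ]
rest_mid top [217.5 407.6] 0.96 [ 0.5442 -0.1738  0.054 ]
rest_mid scene [202.5 252.1] 0.71 [ 0.6185 -0.1518  0.054 ]
[1.29905225 0.20382559 0.95757446] 382.07994327943857
[0.54477629 0.03230378 1.10893982] 362.86985553985784
[[ 9.18793974e-01  3.94737423e-01 -3.17665880e-06]
 [ 3.94737423e-01 -9.18793974e-01  1.64500285e-06]
 [-2.26935078e-06 -2.76536482e-06 -1.00000000e+00]]
```

Run:
```python
import cv2
a=cv2.imread('pics/t0.png');cv2.imwrite('pics/t0c.png',cv2.resize(a[90:340,220:540],(800,625),interpolation=3)[:600])
```

```text
(no output)
```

View pics/s0.png

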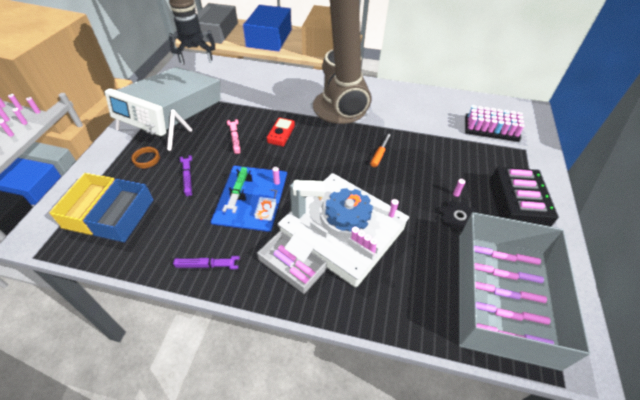

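View pics/t0c.png

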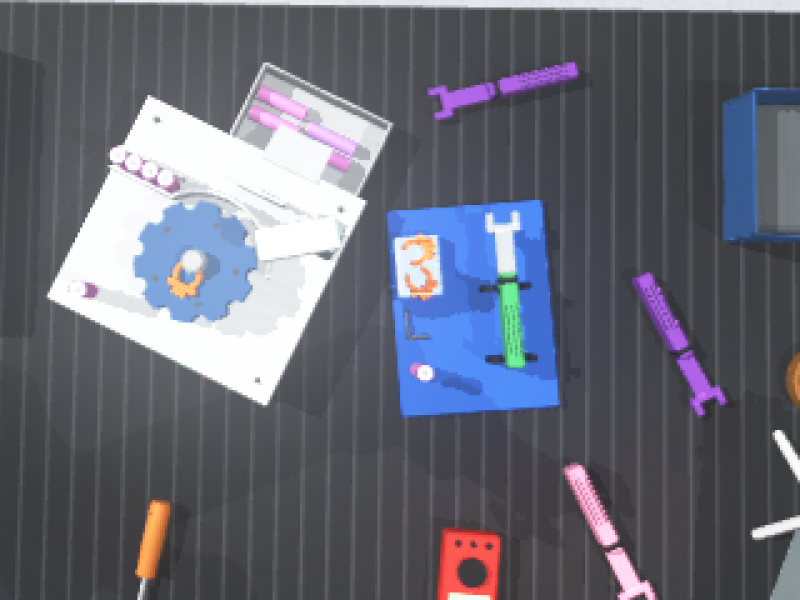

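The green tool on the blue board, in crop 2 at (512,325), which is full-frame (425,220), is the one meant. The two purple tools, at (500,90) and (680,345), and the pink one, at (605,530), are look-alikes lying elsewhere on the bench. The clip is at crop (185,280) on the wheel and the spindle at (193,260). Next I'll look at both from close by with the wrist camera.

```bash
cat >> h.py <<'E'
def R(yaw):
    c,s=np.cos(yaw),np.sin(yaw); return np.array([[c,s,0],[s,-c,0],[0,0,-1.]])
E
python3 - <<'E'
from h import *
for n,p,y,z in(('w_tool',(.54,-.22,.30),.06,.066),('w_clip',(.50,.19,.33),-.47,.116)):
    robot.movep(p,R(y)); c=robot.capture('wrist'); save(c['image'],n+'.png'); np.savez(n,**{k:c[k] for k in('image','mtx','R','t')})
    print(robot.read_state()['t'],-c['R'].T@c['t'],c['R'].round(2).tolist(),c['mtx'][0,0])
    for k in('tool_mid','fork_tip','clip_bore','groove','cell_a_mid','cell_b_mid'):
        for r in robot.recognise(c,k)[:2]: print(k,np.round(r['location'],1),round(r['confidence'],2))
a=cv2.imread('pics/w_tool.png');b=cv2.imread('pics/w_clip.png')
cv2.imwrite('pics/w.png',cv2.resize(np.vstack([a,b]),(480,600),interpolation=cv2.INTER_AREA))
E
```

```text
2.5333 [ 0.62161293 -0.21591568  0.44358458] [[0.06, -1.0, -0.0], [-0.95, -0.06, 0.32], [-0.32, -0.02, -0.95]] 276.89207725059583
tool_mid [128.7 320.2] 0.93
tool_mid [172.8 449.8] 0.83
fork_tip [169.9 452.2] 0.91
fork_tip [124.8 327.4] 0.8
clip_bore [129.    7.1] 0.89
groove [129.   41.8] 0.79
cell_b_mid [197.9 253.4] 0.66
7.0167 [0.57323957 0.1524184  0.4737117 ] [[-0.45, -0.89, -0.0], [-0.84, 0.43, 0.32], [-0.29, 0.15, -0.95]] 276.89207725059583
tool_mid [ 13.2 600.5] 0.98
fork_tip [ 11.6 605.9] 0.77
clip_bore [103.2 317.1] 0.77
groove [ 73.  319.9] 0.77
cell_a_mid [148.9 247.2] 0.89
cell_b_mid [ 72.6 524.9] 0.85
```

View pics/w.png

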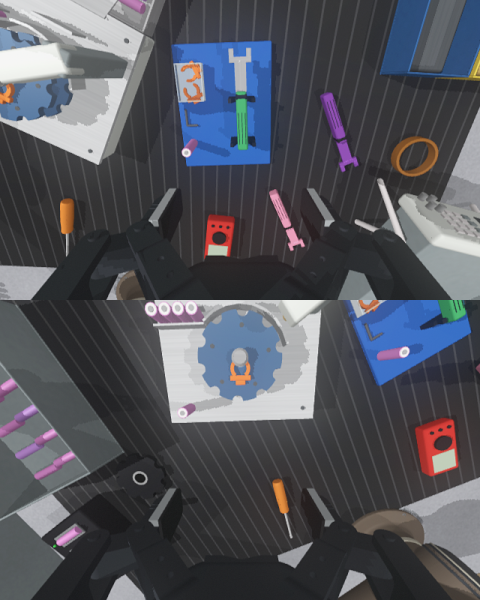

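The top half shows the green tool in its rest at wrist pixel (320,129), with its fork pointing up. The bottom half shows the clip at (317,103) and the spindle at (320,73). I'll segment both offline.

```bash
cat > m.py <<'E'
from h import *
def pts(c,m,z): return np.array([ray(c,(r,q),z)[:2] for r,q in np.argwhere(m)])
def toolpose(c,near,w=60,h=60):
    hsv=cv2.cvtColor(c['image'],cv2.COLOR_RGB2HSV); m=cv2.inRange(hsv,(50,90,60),(80,255,255))>0
    n,l,st,ce=cv2.connectedComponentsWithStats(m.astype(np.uint8))
    i=max(range(1,n),key=lambda i:st[i,4] if np.hypot(*(ce[i]-near))<60 else 0)
    P=pts(c,l==i,.066); return cv2.minAreaRect((P*1000).astype(np.float32)),P.mean(0)
E
python3 - <<'E'
from m import *
a=dict(np.load('w_tool.npz'));b=dict(np.load('w_clip.npz'))
print(toolpose(a,(320,129)))
hsv=cv2.cvtColor(b['image'],cv2.COLOR_RGB2HSV)
m=cv2.inRange(hsv,(5,120,120),(22,255,255)); m[:60]=0;m[130:]=0;m[:,:280]=0;m[:,360:]=0
P=pts(b,m>0,.116); print(len(P),P.mean(0),cv2.minAreaRect((P*1000).astype(np.float32)))
ca=cv2.resize(a['image'][50:210,225:365],None,fx=3.75,fy=3.75,interpolation=3)
cb=cv2.resize(b['image'][50:130,285:355],None,fx=7.5,fy=7.5,interpolation=3)[:600,:270*2]
save(np.hstack([ca[:,:400],cb])[:, :800] if 0 else cv2.resize(np.hstack([ca,cb]),(800,456)),'crop.png')
E
```

```text
(((538.9414672851562, -221.85621643066406), (95.79222869873047, 19.00126075744629), 5.733002662658691), array([ 0.54147216, -0.22160366]))
412 [0.5775488  0.15246728] ((580.3491821289062, 151.23397827148438), (31.908424377441406, 34.24424743652344), 63.82408905029297)
```

View pics/crop.png

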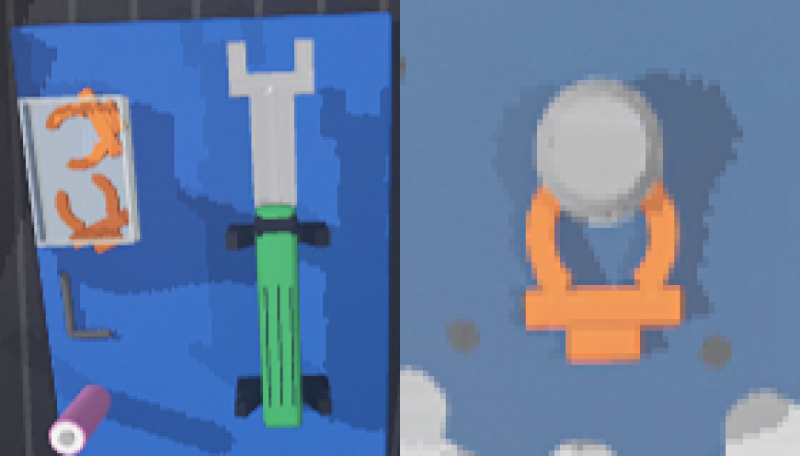

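Run:
```python
from m import *
a=dict(np.load('w_tool.npz'));b=dict(np.load('w_clip.npz'))
A=lambda x,y,z:(ray(a,(50+y/2.857-.5,225+x/2.857-.5),z)*1000).round(1)
B=lambda x,y,z:(ray(b,(50+y/5.714-.5,285+(x-400)/5.714-.5),z)*1000).round(1)
for n,p in dict(tipL=(236,42,.0565),tipR=(304,40,.0565),rearL=(264,426,.066),rearR=(299,425,.066),frL=(257,215,.066),frR=(296,215,.066),blL=(252,95,.0565),blR=(294,95,.0565)).items(): print(n,A(*p))
for n,p in dict(shL=(526,329,.116),shR=(683,325,.116),tabL=(568,362,.116),tabR=(640,360,.116),shfL=(526,287,.116),shfR=(682,287,.116),jawL=(527,230,.116),jawR=(679,230,.116),head=(595,143,.126),hl=(537,143,.126),hr=(655,143,.126),ht=(595,83,.126),hb=(597,203,.126)).items(): print(n,B(*p))
```

```text
tipL [ 667.4 -194.6   56.5]
tipR [ 670.  -224.7   56.5]
rearL [ 491.2 -216.8   66. ]
rearR [ 492.8 -234.4   66. ]
frL [ 594.2 -208.    66. ]
frR [ 595.3 -226.    66. ]
blL [ 646.1 -202.8   56.5]
blR [ 647.2 -221.8   56.5]
shL [577.8 170.9 116. ]
shR [563.2 140.5 116. ]
tabL [567.6 166.  116. ]
tabR [560.9 151.9 116. ]
shfL [585.3 167.  116. ]
shfR [570.2 137.3 116. ]
jawL [595.2 161.4 116. ]
jawR [580.7 132.8 116. ]
head [602.9 141.3 126. ]
hl [608.2 151.7 126. ]
hr [597.4 130.5 126. ]
ht [612.7 136.3 126. ]
hb [592.7 146.  126. ]
```

Run:
```python
from h import *
y=.09; p=np.array([.5442,-.2210])
robot.grip(.05,90)
robot.movep([*p,.13],R(y)); robot.move_l([*p,.035],.1)
robot.grip(.0,90); s=robot.read_state(); print(s['t'],s['gripper_width'],s['force'].round(2) if hasattr(s['force'],'round') else s['force'],s['tcp_pos'])
robot.move_l([*p,.16],.15)
robot.pause(.2);s=robot.read_state(); print(s['t'],s['gripper_width'],s['force'],s['wrist_torque'])
c=robot.capture('wrist'); t=robot.capture('top'); np.savez('w2',**{k:c[k] for k in('image','mtx','R','t')})
save(np.vstack([cv2.resize(c['image'],(480,300)),cv2.resize(t['image'][150:300,340:580],(480,300),interpolation=3)]),'grasp.png')
```

```text
13.35 0.018700030414243646 [-0.94  0.44  5.37] [ 0.54466139 -0.22120843  0.03586975]
14.5333 0.018903091259595082 [-0.2314741  -0.21621355 -0.76579178] [-0.04419089 -0.00122051 -0.07608776]
```

View pics/grasp.png

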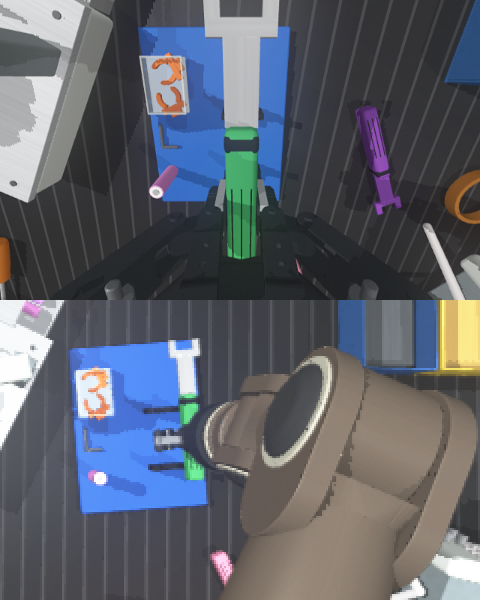

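The tool is held: gripper width is 18.9 mm and the fork is straight ahead at pixel (241,30) in the wrist view. I'm moving it to the pre-push pose and feeling for the wheel surface.

Run:
```python
from h import *
y=-.46; d=np.array([np.cos(y),np.sin(y)]); sh=np.array([.5706,.1557])
c=sh-d*(.125+.014)
st=robot.read_state(); robot.move_l([*st['tcp_pos'][:2],.24],.2)
robot.movep([*c,.24],R(y)); robot.move_l([*c,.104],.15)
robot.pause(.3); f0=robot.read_state(); print(f0['t'],f0['tcp_pos'],f0['force'],f0['wrist_torque'])
hit=robot.move_l([*c,.090],.01,stop_force=2.0); s=robot.read_state(); print(hit,s['t'],s['tcp_pos'],s['force'],s['wrist_torque'])
z=s['tcp_pos'][2]+.0012 if hit else .095
robot.move_l([*c,z],.02)
s=robot.read_state(); print(s['t'],s['tcp_pos'],s['force'])
t=robot.capture('top');w=robot.capture('wrist');sc=robot.capture('scene')
print(robot.recognise(sc,'clip_bore')[:1],robot.recognise(sc,'fork_tip')[:1])
save(np.vstack([np.hstack([cv2.resize(t['image'][165:235,255:335],(400,350),interpolation=3),cv2.resize(sc['image'][165:235,310:390],(400,350),interpolation=3)]),cv2.resize(w['image'][:125],(640,125)).repeat(1,0) if 0 else np.hstack([cv2.resize(w['image'][:110,190:450],(591,250)),np.zeros((250,209,3),np.uint8)])]),'pre.png')
```

```text
20.5833 [0.44635777 0.21756016 0.10454261] [-0.15979776 -0.01145341 -1.38578299] [-0.03688854  0.05046735 -0.04599366]
True 21.55 [0.44599536 0.21738809 0.09362954] [-0.68602902  0.90177938  3.94856041] [-0.06069076 -0.33334278  0.11505113]
21.8 [0.44587248 0.21734696 0.09461682] [-0.62286376 -0.03083229 -0.51448224]
[] [{'location': [263.1, 209.6], 'confidence': 0.94}]
```

View pics/pre.png

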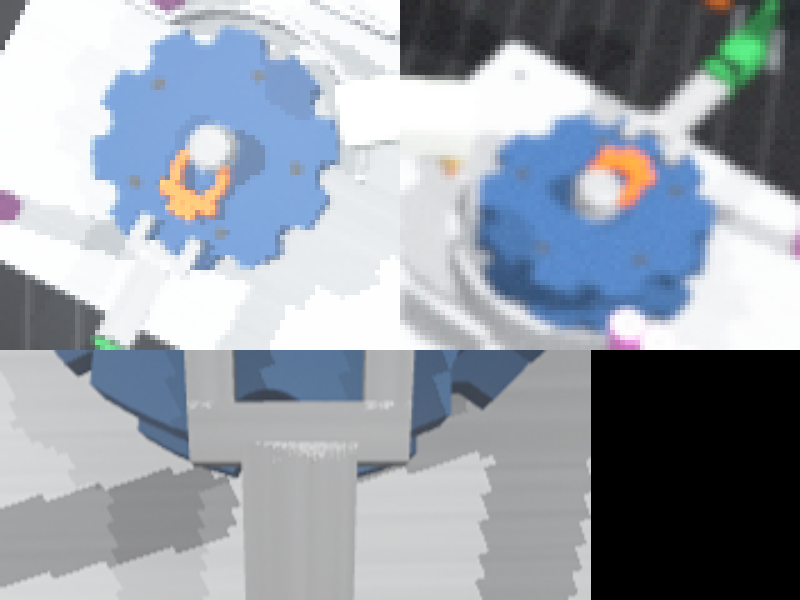

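Run:
```python
from h import *
y=-.46; d=np.array([np.cos(y),np.sin(y)]); n=np.array([-d[1],d[0]])
tc=robot.read_state()['tcp_pos']; print(np.round(robot.read_state()['orientation'],3).tolist())
out=[]
for k,(r0,c0) in(('top',(175,265)),('scene',(170,325))):
    i=robot.capture(k); np.savez('pre_'+k,**{q:i[q] for q in('image','mtx','R','t')})
    h,w=(50,50) if k=='top' else (50,50)
    im=cv2.resize(i['image'][r0:r0+h,c0:c0+w],None,fx=8,fy=8,interpolation=3)
    def dot(X,col):
        u=proj(i,X); cv2.circle(im,tuple(np.round((u+.5-[c0,r0])*8).astype(int)),3,col,-1)
    for s in(-.019,-.011,.011,.019): dot([*(tc[:2]+d*.125+n*s),.1155],(255,0,0))
    for s in(-.017,.017): dot([*(np.array([.5706,.1557])+n*s),.116],(0,255,0))
    dot([.6029,.1413,.126],(0,0,0)); out.append(im)
save(np.hstack(out),'ov.png')
```

```text
[[0.896, -0.444, -0.002], [-0.444, -0.896, -0.001], [-0.002, 0.002, -1.0]]
```

View pics/ov.png

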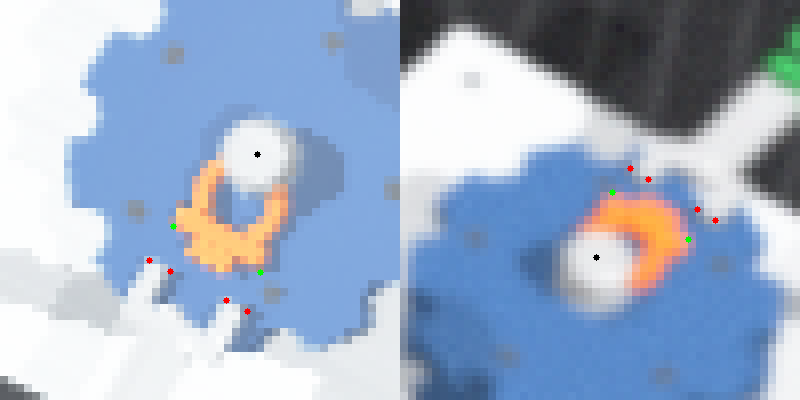

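Run:
```python
from h import *
y=-.46; d=np.array([np.cos(y),np.sin(y)]); n=np.array([-d[1],d[0]])
g=np.array([.6029,.1413]); S=4; # px per mm; panel: up=+d, left=+n ; 80 x 100mm
H,W=100*S//1,96*S
def rect(i,img,z=.1155):
    v,u=np.mgrid[0:400,0:390]; a=(.020-v/400*.1); b=(.0475-u/390*.095)
    X=np.stack([g[0]+a*d[0]+b*n[0],g[1]+a*d[1]+b*n[1],np.full_like(a,z)],-1)
    c=X@i['R'].T+i['t']; p=c@i['mtx'].T; p=p[...,:2]/p[...,2:]
    o=cv2.remap(img,p[...,0].astype(np.float32),p[...,1].astype(np.float32),cv2.INTER_CUBIC)
    for k in range(0,390,41): cv2.line(o,(k,0),(k,3),(255,0,0),1)
    return o
L=lambda f:dict(np.load(f)); t=L('pre_top.npz'); s=L('pre_scene.npz'); w=L('w_clip.npz')
t0=cv2.cvtColor(cv2.imread('pics/t0.png'),cv2.COLOR_BGR2RGB);s0=cv2.cvtColor(cv2.imread('pics/s0.png'),cv2.COLOR_BGR2RGB)
P=[rect(w,w['image']),rect(t,t0),rect(t,t['image']),rect(s,s0),rect(s,s['image'])]
for i,o in zip((0,1,2,3,4),P):
    h=cv2.cvtColor(o,cv2.COLOR_RGB2HSV); m=cv2.inRange(h,(8,100,120),(24,255,255)); m[300:]=0
    q=np.argwhere(m>0); a=20-q[:,0]/4; b=47.5-q[:,1]/390*95; rr=cv2.minAreaRect(np.c_[a,b].astype(np.float32))
    M=cv2.moments(m,True); print(i,len(q),a.mean().round(1),b.mean().round(1),a.min().round(1),b.min().round(1),b.max().round(1),np.round(rr[1],1),round(rr[2],1))
save(np.vstack([np.hstack(P[:2]),np.hstack([P[2],P[4]])])[::1,::1].copy() if 0 else cv2.resize(np.vstack([np.hstack(P[:2]),np.hstack([P[2],P[4]])]),(585,600),interpolation=cv2.INTER_AREA),'rect.png')
```

```text
0 9714 -27.7 -1.3 -42.2 -18.3 15.3 [35.1 33.8] 1.8
1 9032 -27.2 -1.2 -41.2 -17.3 15.8 [34.2 33.1] 2.4
2 9071 -27.2 -1.2 -41.2 -17.3 15.8 [34.2 33.1] 2.3
3 9959 -27.6 1.3 -41.5 -16.8 16.3 [38.7 29.4] 67.9
4 10006 -27.7 1.4 -41.5 -16.8 16.3 [38.6 29.9] 68.8
```

View pics/rect.png

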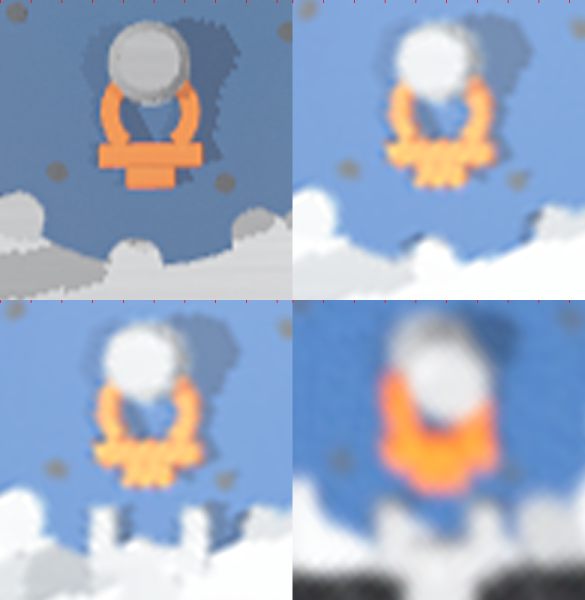

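Side by side in the rectified views, the fork gap and the tab line up (prong midpoint x≈150, tab ≈149). The prong tips are 14 mm behind the shoulders, and the wheel was found just below the fork. Pushing now.

Run:
```python
from h import *
y=-.46; d=np.array([np.cos(y),np.sin(y)]); n=np.array([-d[1],d[0]])
s=robot.read_state(); p0=np.array(s['tcp_pos']); p0[2]=.0948; f0=np.array(s['force'])
for k,v in((.012,.03),(.020,.02),(.026,.02),(.029,.015),(.031,.01),(.033,.01),(.035,.01)):
    h=robot.move_l([*(p0[:2]+d*k+n*.0008*k/.03),p0[2]],v,stop_force=22)
    s=robot.read_state(); q=np.array(s['tcp_pos'])-p0; f=np.array(s['force'])-f0
    print(k,h,round(s['t'],2),'along %.4f lat %.4f dz %.4f'%(q[:2]@d,q[:2]@n,q[2]),'F along %.1f lat %.1f z %.1f'%(f[:2]@d,f[:2]@n,f[2]))
    if h or -f[:2]@d>18: break
for k in('top','scene'):
    i=robot.capture(k); np.savez('post_'+k,**{q:i[q] for q in('image','mtx','R','t')})
```

```text
0.012 False 22.69 along 0.0122 lat 0.0002 dz -0.0001 F along 1.3 lat -0.2 z -0.2
0.02 False 23.24 along 0.0196 lat 0.0005 dz -0.0001 F along -4.5 lat -0.1 z 1.2
0.026 False 23.69 along 0.0266 lat 0.0007 dz 0.0001 F along 0.7 lat -0.1 z 1.0
0.029 False 24.04 along 0.0292 lat 0.0008 dz 0.0000 F along 0.3 lat 0.1 z 1.1
0.031 False 24.39 along 0.0307 lat 0.0008 dz -0.0001 F along -1.8 lat -0.4 z 0.3
0.033 False 24.74 along 0.0310 lat 0.0007 dz -0.0002 F along -9.3 lat -0.3 z 3.2
0.035 False 25.09 along 0.0312 lat 0.0005 dz -0.0003 F along -15.7 lat -0.4 z 4.8
```

The force peaked and then dropped (the snap). The fork then stopped hard at 31 mm, which is the predicted home position. Backing off to check.

Run:
```python
from h import *
y=-.46; d=np.array([np.cos(y),np.sin(y)]); n=np.array([-d[1],d[0]])
p=np.array(robot.read_state()['tcp_pos'])
robot.move_l([*(p[:2]-d*.045),p[2]+.001],.08); q=p[:2]-d*.045
robot.move_l([*q,.24],.2)
s=robot.read_state(); print(s['t'],s['gripper_width'])
i=robot.capture('top'); w=robot.capture('wrist'); sc=robot.capture('scene')
g=np.array([.6029,.1413])
def rect(i,z=.1155):
    v,u=np.mgrid[0:400,0:390]; a=(.030-v/400*.1); b=(.0475-u/390*.095)
    X=np.stack([g[0]+a*d[0]+b*n[0],g[1]+a*d[1]+b*n[1],np.full_like(a,z)],-1)
    c=X@i['R'].T+i['t']; p=c@i['mtx'].T; p=p[...,:2]/p[...,2:]
    return cv2.remap(i['image'],p[...,0].astype(np.float32),p[...,1].astype(np.float32),cv2.INTER_CUBIC)
P=[rect(i),rect(sc)]
for o in P:
    m=cv2.inRange(cv2.cvtColor(o,cv2.COLOR_RGB2HSV),(8,100,120),(24,255,255)); r=np.argwhere(m>0)
    if len(r): a=30-r[:,0]/4;b=47.5-r[:,1]/390*95; print(len(r),a.min(),a.mean(),b.min(),b.max(),b.mean())
save(np.vstack([np.hstack(P),cv2.resize(w['image'][:160],(780,195))]),'home.png')
```

```text
26.825 0.018771023836866893
6023 -25.0 -14.025402623277436 -17.538461538461533 16.076923076923077 -3.1157081614494864
4468 -25.25 -10.252853625783349 -13.884615384615387 17.051282051282048 8.569419576245895
```

View pics/home.png

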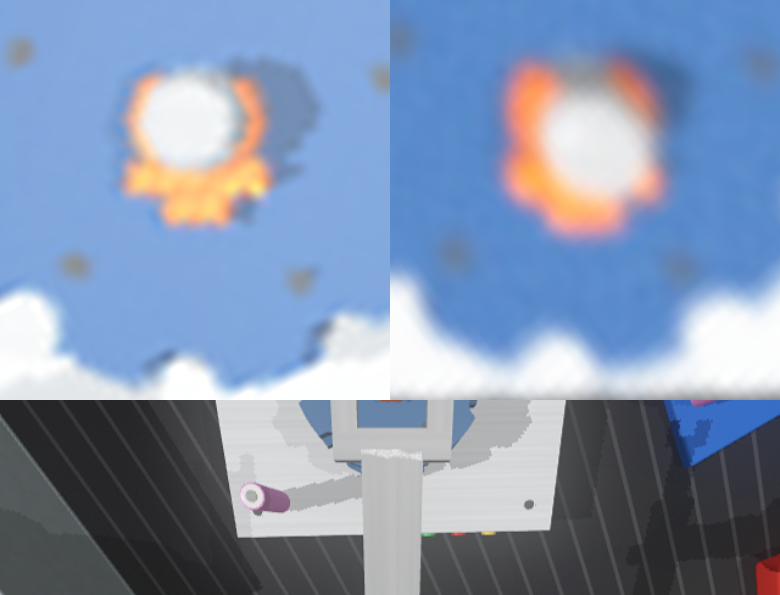

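The clip is home: the tab's rear edge is 25 mm behind the spindle axis (25.5 expected), the jaws wrap the head, and cell A is standing. Returning the tool.

Run:
```python
from h import *
y=.09; p=np.array([.5445,-.2211])
robot.movep([*p,.24],R(y)); robot.move_l([*p,.075],.15); robot.pause(.2)
f0=np.array(robot.read_state()['force'])
h=robot.move_l([*p,.0352],.025,stop_force=6); s=robot.read_state(); print(h,s['t'],s['tcp_pos'],np.array(s['force'])-f0)
if s['tcp_pos'][2]<.039:
    robot.grip(.05); robot.pause(.2); robot.move_l([*p,.2],.12); print(robot.read_state()['t'])
    robot.pause(.2)
    w=robot.capture('wrist'); i=robot.capture('top'); sc=robot.capture('scene'); np.savez('fin',**{k:w[k] for k in('image','mtx','R','t')})
    from m import toolpose
    m=robot.masks_of(w,'tool_mid'); print([(x['location'],x['confidence']) for x in m[:2]])
    print(toolpose(w,m[0]['location'][::-1]))
    save(np.vstack([w['image'][:300],np.hstack([cv2.resize(i['image'][140:280,230:440],(320,213)),cv2.resize(sc['image'][130:280,200:420],(320,213))])]),'fin.png')
```

```text
True 33.9333 [ 0.54445111 -0.22109938  0.035883  ] [0.68446281 0.66085036 7.379242  ]
36.0667
[([196.3, 481.7], 0.83), ([137.8, 320.4], 0.78)]
(((595.4011840820312, -216.58364868164062), (5.795918941497803, 17.711402893066406), 5.183520317077637), array([ 0.59561123, -0.21627683]))
```

View pics/fin.png

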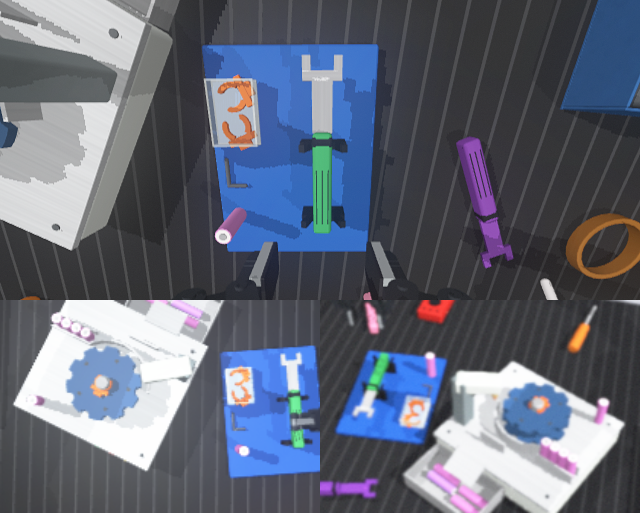

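```bash
python3 -c "
from h import *
print(robot.read_state()['t']);print(robot.finish_job())"
```

```text
36.4667
the job is handed in; nothing more can be done
None
```

I pushed the clip home with the green fork, laid the tool back in its rest, let go, and handed the job in at 36.5 s.

**Push:** I picked the green tool off the blue board, not the purple and pink look-alikes, and felt for the wheel top before pushing. The resistance rose to about 4.5 N and then dropped as the jaws snapped in. The fork stopped hard at 31 mm, where I had predicted home, with the force reaching about 16 N.

**Clip check:** After backing off, the tab's rear edge was about 25 mm behind the spindle axis (25.5 mm expected when fully home), and the jaws wrapped the spindle.

**Tool and cells:** The tool touched down at the same gripper height as when I picked it up. The last pictures show it lying in both notches, cells A and B standing, and the gripper clear. I did not check cell C separately; the arm never went near it.

**Checks that disagreed:**
- **Tool position:** The final automatic check picked the purple tool first. My green-colour fit then caught only the front piece of the handle, so I confirmed the tool's position from the picture and from that front piece (x 0.595 m, as at the start).
- **Network locations:** Its top-camera positions for the clip and groove were up to about 17 mm off my own measurements, so I used mine.

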